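# Find and mark the balance point of a ballasted bar

### The arm

A 6-joint arm with a two-finger parallel gripper is mounted at the origin on a cart in front of the work surface, level with it; the furniture and walls round the work are solid. World frame = base frame: x ahead of the robot, y to its left, z up, the work surface at z = 0. Lengths are in m, angles in rad, forces in N, time in s.
With the tool pointing down it reaches from about 0.425 to 0.95 m from the base axis. Payload 3.5 kg.
Tool frame: the origin (TCP) lies midway between the tips of the shut fingers; the grasp point (between the pads) lies 19 mm behind it; z points along the fingers, y is the line along which they close (so a half turn about z gives the same grasp; the last joint's range is limited). The gripper opens to 85 mm and grips with 20 to 120 N. Pads are 22 mm wide; open, the fingers measure 114 mm over their backs; the gripper's body (76 mm by 85 mm) begins 54 mm behind the grasp point. The pads swing forward as they close: fully open they stand 13 mm farther back than shut.
Start: joints at [1.019, 0.286, 1.577, -0, 1.279, -0.15], TCP at [0.264, 0.621, 0.231] pointing down, gripper open.
Joint ranges: [-2.77, 2.77], [-0.9, 2.22], [0.21, 2.48], [-1.53, 4.67], [0.24, 2.81], [-2.84, 2.84]. Speed limits (rad/s): [2.79, 2.79, 3.14, 3.14, 3.14, 3.14].

### API

Orientations are given as a unit quaternion [x, y, z, w].
In Python, from plant import * gives the robot as it stands.
- The arm moves only by the tool move_arm, never from a script. Its argument "moves" is a list of rows, each a list of 3 entries, a list of its own where there are three numbers: the opening, from 0 (shut) to 1 (fully open), then the shift along the tool's x, y, z in m, then the turn, a rotation vector about the tool's x, y, z in rad. A call has exactly 10 rows; each row shifts and turns the commanded pose from where the row before left it, along the tool's axes as they then stand; what a row does not reach is not made up. A row lasts 1/12 s, in which the tool goes at most 41.7 mm and 7.16 degrees, less where a joint would pass 70% of its speed; a pose out of reach is approached as far as the arm can. A call is refused whole if a number of a shift passes 0.0417 or a number of a turn 0.125, either way. A call with a gripper value outside its range is refused whole. The fingers move at their own pace and stop on an object; "grip_force" is the grip in N (left out, the last holds). Time passes only in rows, so rows that do not move let the fingers close, or fill a call up. It gives the time, the measured TCP pose, the force, the opening and the grip force at its end, in the units of the state.
- get_state(): the state, without advancing time (a new reading comes with each control period).
- read_camera(name): name is "scene" or "top" or "wrist"; returns the picture (420x560x3 uint8, red, green, blue); there is no depth.
- camera_params(name): a dict with "fx", "fy", "cx", "cy" (pixels), "k1" (the pictures are not rectified: a ray, as slopes to the right and down, at radius r is drawn at 1 + k1 r^2 times it, then the intrinsics apply), "rvec" (rotation vector, rad) and "tvec" (3), from world to camera coordinates, as OpenCV has them; the wrist camera has in their place "tool_from_camera" (4x4, takes a point from camera to tool coordinates, whose origin is the TCP and whose axes are the flange's). Camera axes: x right, y down, z forward; pixel columns grow to the right and rows downward; lengths in m; the calibration is good to about 2 mm. A picture is of the moment at which its call begins: read the wrist's pose just before it. camera_params takes no time and is no camera call.
- sign_off(): hands the job in; it is judged then, once.
The state is a dict: "time": time; "qpos": joint angles; "dq": joint speeds; "joint_efforts": joint torques, N m; "eef_pos": TCP position; "tcp_rot": TCP orientation; "contact_force": force on the tool from outside, world axes, zero at the start; "wrist_torque": the same for the moment, N m; "opening": opening from 0.0 (shut) to 1.0 (fully open); "finger_force": force on a finger pad.
Only numpy, scipy, OpenCV 4.12 (cv2) and the standard library are available. Lean on these libraries where they do the work, as an engineer would, in place of code of your own. Each camera call takes 0.05 s, during which the arm holds its last target. There are 200 camera calls.

### The job

Find the balance point of the blue bar: without gripping or lifting it, gently nudge its rear end so that it slides along the stand and out over the rounded front edge, and stop as soon as it tips by itself, so that its front end leans only lightly on the rubber pad. Then mark the point: set the orange rider astride the bar right above the edge, softly, and let go, leaving the bar tipped as it is.

Things in the scene. Friction and masses are not known exactly. Their poses are not given: they have to be found in the camera images.
- stand: balance stand, screwed down: dark base plate, silver deck 44 mm wide, its flat top 110 mm above the desk, from 125 mm behind the front edge up to it. Origin on the desk straight below the front edge; +x is the way the bar is to be slid (out over the edge), y along the edge, z up. Two black guide strips beside the bar, 32 mm apart inside, rise 4 mm over the deck, 122 to 38 mm behind the edge
- edge (a point): middle of the rounded steel front edge (5 mm nose radius) of the deck, 110 mm above the desk; axes as the stand's
- rest_pad: black rubber pad 14 x 34 mm on a post 50 mm in front of the edge, its top 6.5 mm lower than the deck; it catches the bar's front end when the bar tips (tilt about 0.1 rad). It does not yield. A bar very near balance may lean only part-way (0.03 rad) without reaching the pad: then it needs another 1 to 3 mm. Origin 3 mm below its top
- bar_center (a point): middle of the blue bar, 200 mm long (x), 28 wide (y), 18 high (z), about 0.3 kg, loose, black end caps; x along the bar towards its front end (the way to slide it), z up. It lies level on the deck between the guides, rear end sticking out behind. A hidden ballast fixed inside puts its balance point anywhere within 36 mm either side of the middle, in x
- bar_rear (a point): middle of the bar's rear end face, where to nudge it; 100 mm behind the bar's middle, axes as the bar's. Sliding the bar takes 1 to 4 N. A finger pressing on this face holds it down by friction, so the bar tips freely only when the finger eases off; this end then rises 7 to 14 mm
- rider_grip (a point): middle of the grip tab of the orange rider (loose, 25 g), a saddle on two short legs. Tab 14 mm thick (x), 24 wide (y), 28 high; this point is 28 mm above the feet. x runs along the bar when the rider sits astride it (either way round), z up. Under the tab a roof 14 x 48 x 4 mm; below it the legs, 10 mm high, 38 mm apart inside, pass either side of the bar with 5 mm to spare each
- rider_seat (a point): the mark: middle of the underside of the rider's roof, which comes to lie on the bar's top; 18 mm below the middle of the tab

How it is judged:
On the way:
1. the bar has tipped by itself over the edge: its front end leans on the pad with less than 0.6 N, its rear end is up, and neither robot nor rider touches it (angle between bar_center's own z axis and vertical above 0.07 rad and height (world z) of bar_rear above 0.122 m and contact force between bar and rest_pad below 0.6 N and contact force between each of the arm, the fingers and bar below 0.05 N and distance between rider_grip and edge above 0.1 m), for 0.2 s.
At the end, for the whole second after the job is handed in: The bar lies tipped across the edge (tilt 0.07 to 0.2 rad, rear end up), its front leaning on the pad with under 0.6 N (balance point within about 10 mm of the edge); the rider sits astride the bar, roof on its top, its seat within 8 mm of the edge along the bar; all released and at rest (angle between bar_center's own z axis and vertical between 0.07 and 0.2 rad and height (world z) of bar_rear above 0.122 m and contact force between bar and rest_pad below 0.6 N and contact force between bar and stand above 0.5 N and contact force between rider and bar above 0.1 N and x of rider_seat in the frame of stand between -0.008 and 0.008 m and z of rider_seat in the frame of bar_center below 0.0125 m and angle between the z axis of rider_seat and the z axis of bar_center, either way round below 0.12 rad and linear speed of each of rider, bar below 0.02 m/s); the robot touches nothing.
It fails at once if the bar is gripped or pushed with more than 10 N (contact force between any of the fingers, the arm and bar above 10 N).
It fails at once if the rider is pressed on the bar with more than 10 N (contact force between rider and bar above 10 N).
It also fails if it takes over 72 s, if anything falls off the work surface, if the arm or the gripper's body presses on something with over 40 N, if the wrist force passes 120 N, or if a joint passes its speed limit or range.

## Working session

There is one attempt and no reset: what is moved stays moved. The work goes in short steps, Python scripts to look and compute and a tool call to move; the robot and the scene stay as the last step left them, time stands still between calls to the robot, and variables do not carry over. Pictures are saved under pics/ and viewed, at most 10 in all, crops included, and the job is handed in when it is done.

Besides the shell and the picture viewer there is one more tool, called after "Emit:" by a JSON object that holds its "method" and its "body". move_arm: Moves the arm, as the interface text tells. Its arguments: {"type":"object","properties":{"moves":{"type":"array"},"grip_force":{"type":"number"}},"required":["moves"]}

```bash
mkdir -p pics; ls; python3 - <<'E'
from plant import *
import cv2,numpy as np
s=get_state();print({k:np.round(v,3) for k,v in s.items()})
for n in("scene","top","wrist"):
    print(n,camera_params(n)); cv2.imwrite(f"pics/{n}0.png",read_camera(n)[:,:,::-1])
E
```

```text
pics
{'time': np.float64(0.0), 'qpos': array([ 1.019,  0.287,  1.578,  0.   ,  1.279, -0.15 ]), 'dq': array([-0.002,  0.001,  0.   , -0.   , -0.001, -0.   ]), 'joint_efforts': array([-1.0000e-03, -4.0598e+01, -2.9263e+01, -0.0000e+00,  6.0000e-03,
        0.0000e+00]), 'eef_pos': array([0.264, 0.621, 0.23 ]), 'tcp_rot': array([ 0.2  ,  0.98 , -0.001, -0.   ]), 'contact_force': array([-0.031,  0.726, -0.138]), 'wrist_torque': array([ 0.053,  0.001, -0.006]), 'finger_force': np.float64(0.0), 'opening': np.float64(0.998)}
scene {'fx': 507.0430838129628, 'fy': 507.0430838129628, 'cx': 278.945280657922, 'cy': 200.75117824582856, 'k1': 0.04018061583236632, 'rvec': array([ 1.42295022,  2.31288315, -0.75673148]), 'tvec': array([ 0.12298641, -0.32541048,  1.69963752])}
top {'fx': 439.56968465948415, 'fy': 439.56968465948415, 'cx': 281.2563058844559, 'cy': 209.3485243100036, 'k1': 0.00810526127193654, 'rvec': array([ 2.13123569, -2.12511683,  0.18257139]), 'tvec': array([0.09800698, 0.4868598 , 1.24240702])}
wrist {'fx': 341.4887856170013, 'fy': 341.4887856170013, 'cx': 281.0335587185427, 'cy': 211.9500732360601, 'k1': -0.08052003772018956, 'tool_from_camera': array([[ 8.80699029e-04, -9.62020703e-01, -2.72975074e-01,
         6.87707886e-02],
       [ 9.99999504e-01,  9.74318981e-04, -2.07405162e-04,
         5.65994951e-04],
       [ 4.65492856e-04, -2.72974756e-01,  9.62021084e-01,
        -1.42224339e-01],
       [ 0.00000000e+00,  0.00000000e+00,  0.00000000e+00,
         1.00000000e+00]])}
```

View pics/scene0.png

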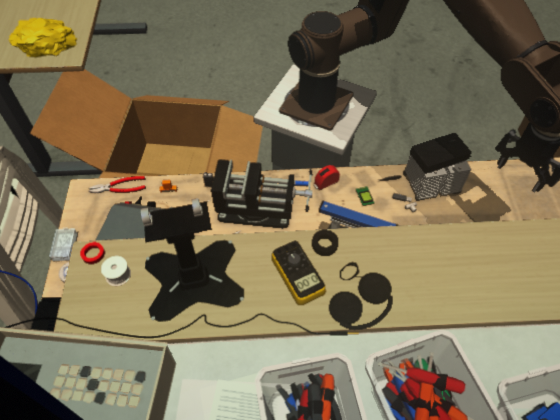

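View pics/top0.png

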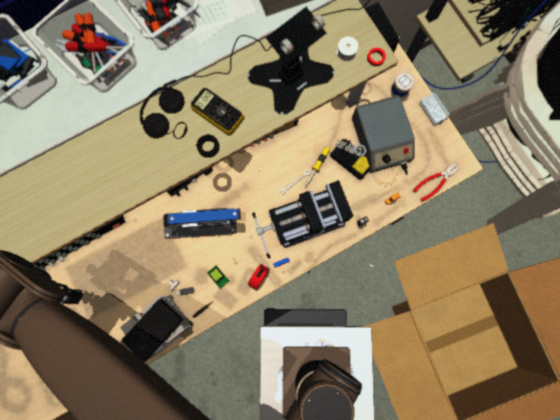

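The top picture shows the bar on its stand at about (202,220) and the orange rider at about (392,198). I'll enlarge both.

```bash
cat > h.py <<'E'
import numpy as np,cv2
from plant import *
from scipy.spatial.transform import Rotation as R
def cam(n,s=None):
    p=camera_params(n);K=np.array([[p['fx'],0,p['cx']],[0,p['fy'],p['cy']],[0,0,1]])
    if n=='wrist':
        s=s or get_state();T=np.eye(4);T[:3,:3]=R.from_quat(s['tcp_rot']).as_matrix();T[:3,3]=s['eef_pos']
        W=np.linalg.inv(T@p['tool_from_camera']);Rm,t=W[:3,:3],W[:3,3]
    else: Rm,t=cv2.Rodrigues(p['rvec'])[0],p['tvec']
    return K,p['k1'],Rm,t
def at(n,uv,z,s=None):
    "world point on pixel ray at height z"
    K,k,Rm,t=cam(n,s)
    q=cv2.undistortPoints(np.array([[uv]],float),K,np.array([k,0,0,0.]))[0,0]
    c=-Rm.T@t;d=Rm.T@np.r_[q,1];return c+d*(z-c[2])/d[2]
def px(n,P,s=None):
    K,k,Rm,t=cam(n,s)
    return cv2.projectPoints(np.atleast_2d(np.array(P,float)),cv2.Rodrigues(Rm)[0],t,K,np.array([k,0,0,0.]))[0][:,0]
def crop(img,x,y,w,h,f,name):
    cv2.imwrite(name,cv2.resize(img[y:y+h,x:x+w],None,fx=f,fy=f,interpolation=cv2.INTER_CUBIC))
E
python3 - <<'E'
import cv2,numpy as np
t=cv2.imread('pics/top0.png')
a=cv2.resize(t[195:250,150:260],None,fx=7,fy=7,interpolation=cv2.INTER_CUBIC)
b=cv2.resize(t[180:215,355:425],None,fx=6,fy=6,interpolation=cv2.INTER_CUBIC)
o=np.zeros((385+210,770,3),np.uint8);o[:385]=a;o[385:,:420]=b;cv2.imwrite('pics/c1.png',o)
E
```

```text
(no output)
```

View pics/c1.png

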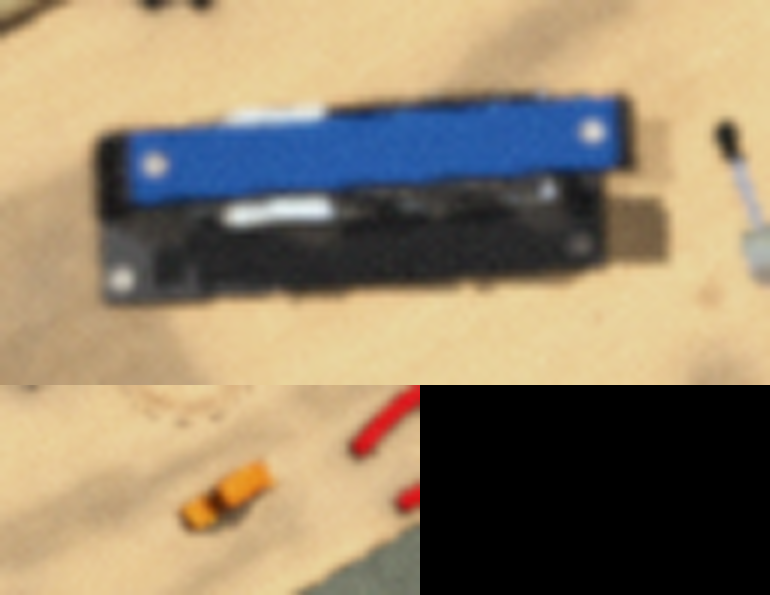

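The upper crop shows the bar from about (112,165) to (628,133), with the front to the left. The silver deck stretch between the guide ends and the edge runs from x = 330 to 228. The lower crop shows the rider, tab at about (243,98) below the split and roof end at about (200,128). Now the world positions.

```bash
python3 - <<'E'
from h import *
np.set_printoptions(precision=4,suppress=True)
f=lambda x,y:(150+(x+.5)/7-.5,195+(y+.5)/7-.5)
g=lambda x,y:(355+(x+.5)/6-.5,180+(y+.5)/6-.5)
P=lambda n,q,z:print(n,at('top',q,z))
P('blue front mid',f(128,170),.128);P('left black end',f(99,173),.128);P('rear end',f(631,133),.128);P('blue rear',f(614,134),.128)
P('screwL',f(155,165),.128);P('screwR',f(592,131),.128)
P('deck edge low',f(226,215),.11);P('deck edge up',f(226,117),.11);P('deck guide end',f(331,208),.11);P('base cornerL',f(104,300),.01)
P('tab a',g(225,105),.042);P('tab b',g(263,82),.042);P('tab ctr',g(244,97),.042);P('roof low end',g(200,130),.014);P('roof low corner',g(183,132),.014);
E
```

```text
blue front mid [0.4445 0.4072 0.128 ]
left black end [0.4433 0.4184 0.128 ]
rear end [0.4596 0.2122 0.128 ]
blue rear [0.4591 0.2188 0.128 ]
screwL [0.4465 0.3968 0.128 ]
screwR [0.4603 0.2273 0.128 ]
deck edge low [0.4295 0.3726 0.11  ]
deck edge up [0.4686 0.3742 0.11  ]
deck guide end [0.4324 0.3314 0.11  ]
base cornerL [0.4069 0.446  0.01  ]
tab a [ 0.5241 -0.2259  0.042 ]
tab b [ 0.5357 -0.2449  0.042 ]
tab ctr [ 0.5282 -0.2353  0.042 ]
roof low end [ 0.5171 -0.22    0.014 ]
roof low corner [ 0.5161 -0.2115  0.014 ]
```

```bash
cat >> h.py <<'E'
def delta(target,xdir,s=None):
    "remaining: turn rotvec in tool axes to point down with tool x along xdir (2d); shift in final tool axes"
    s=s or get_state();x=np.r_[np.array(xdir)/np.hypot(*xdir),0];z=np.array([0,0,-1.]);F=np.c_[x,np.cross(z,x),z]
    C=R.from_quat(s['tcp_rot']).as_matrix()
    print('turn',np.round(R.from_matrix(C.T@F).as_rotvec(),4),'shift(final axes)',np.round(F.T@(np.array(target)-s['eef_pos']),4),'t',round(float(s['time']),2),'q6',np.round(s['qpos'][5],2))
E
python3 -c "
from h import *
delta((.4605,.165,.2),(-.081,.997))"
```

```text
turn [-1.800e-03  8.000e-04  1.088e+00] shift(final axes) [-0.4702  0.1593  0.0302] t 0.15 q6 -0.15
```

Emit:
{"method": "move_arm", "body": {"moves": [[0, [0, 0, 0], [0, 0, 0.121]], [0, [0, 0, 0], [0, 0, 0.121]], [0, [0, 0, 0], [0, 0, 0.121]], [0, [0, 0, 0], [0, 0, 0.121]], [0, [0, 0, 0], [0, 0, 0.121]], [0, [0, 0, 0], [0, 0, 0.121]], [0, [0, 0, 0], [0, 0, 0.121]], [0, [0, 0, 0], [0, 0, 0.121]], [0, [0, 0, 0], [0, 0, 0.12]], [0, [0, 0, 0], [0, 0, 0]]], "grip_force": 20}}

```text
time: 0.98
eef_pos: [0.2638, 0.621, 0.2307]
tcp_rot: [0.679, 0.734, -0.001, 0.0]
contact_force: [-0.3, 0.0, -0.8]
opening: 0.001
finger_force: 0.0
```

Emit:
{"method": "move_arm", "body": {"moves": [[0, [-0.039, 0.013, 0], [0, 0, 0]], [0, [-0.039, 0.013, 0], [0, 0, 0]], [0, [-0.039, 0.013, 0], [0, 0, 0]], [0, [-0.039, 0.013, 0], [0, 0, 0]], [0, [-0.039, 0.013, 0], [0, 0, 0]], [0, [-0.039, 0.013, 0], [0, 0, 0]], [0, [-0.039, 0.013, 0], [0, 0, 0]], [0, [-0.039, 0.013, 0], [0, 0, 0]], [0, [-0.039, 0.013, 0], [0, 0, 0]], [0, [-0.039, 0.013, 0], [0, 0, 0]]]}}

```text
time: 1.82
eef_pos: [0.4252, 0.2412, 0.2314]
tcp_rot: [0.676, 0.736, 0.0, 0.0]
contact_force: [0.9, -0.2, -0.1]
opening: -0.005
finger_force: 0.0
```

```bash
python3 -c "
from h import *
delta((.4605,.165,.2),(-.081,.997))"
```

```text
turn [ 0.0005 -0.0001  0.0038] shift(final axes) [-0.0788  0.029   0.0314] t 1.82 q6 0.22
```

Emit:
{"method": "move_arm", "body": {"moves": [[0, [-0.035, 0.015, 0], [0, 0, 0]], [0, [-0.03, 0.01, 0.01], [0, 0, 0]], [0, [-0.01, 0.004, 0.02], [0, 0, 0]], [0, [0, 0, 0], [0, 0, 0]], [0, [0, 0, 0], [0, 0, 0]], [0, [0, 0, 0], [0, 0, 0]], [0, [0, 0, 0], [0, 0, 0]], [0, [0, 0, 0], [0, 0, 0]], [0, [0, 0, 0], [0, 0, 0]], [0, [0, 0, 0], [0, 0, 0]]]}}

```text
time: 2.65
eef_pos: [0.4601, 0.1713, 0.2019]
tcp_rot: [0.677, 0.736, 0.0, 0.0]
contact_force: [0.5, 0.1, 0.7]
opening: -0.001
finger_force: 0.0
```

```bash
python3 -c "
from h import *
delta((.4605,.165,.2),(-.081,.997))
s=get_state();im=read_camera('wrist')[:,:,::-1];cv2.imwrite('pics/w1.png',im)
print(px('wrist',[(.4605,.2122,.128),(.444,.411,.128)],s))"
```

```text
turn [ 0.001  -0.0001  0.0015] shift(final axes) [-0.0063 -0.0001  0.0019] t 2.65 q6 0.07
[[ 285.92953282  162.39903735]
 [ 286.80999392 -187.88337585]]
```

View pics/w1.png

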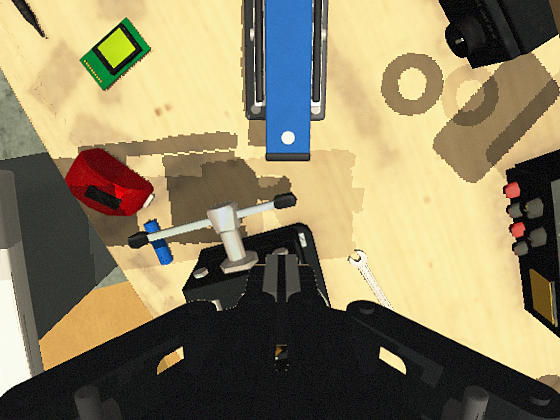

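The wrist picture shows the rear end of the bar at rows 155–160, col 288 (as predicted). There is a clamp handle near it, with knobs at (287,200) and (143,238). I'll triangulate the knob height before descending.

```bash
python3 -c "
from h import *
s=get_state()
for z in (.02,.05,.08,.11,.13): print(z,np.round(at('wrist',(287,200),z,s),3),np.round(at('top',(253.5,214.5),z),3),np.round(at('wrist',(239,262),z,s),3), np.round(at('wrist',(288,160),.128,s),4))
"
```

```text
0.02 [0.467 0.161 0.02 ] [0.475 0.182 0.02 ] [0.424 0.092 0.02 ] [0.4616 0.2137 0.128 ]
0.05 [0.466 0.169 0.05 ] [0.47 0.18 0.05] [0.427 0.105 0.05 ] [0.4616 0.2137 0.128 ]
0.08 [0.465 0.176 0.08 ] [0.465 0.178 0.08 ] [0.43  0.119 0.08 ] [0.4616 0.2137 0.128 ]
0.11 [0.464 0.183 0.11 ] [0.46  0.176 0.11 ] [0.432 0.133 0.11 ] [0.4616 0.2137 0.128 ]
0.13 [0.463 0.188 0.13 ] [0.457 0.174 0.13 ] [0.434 0.142 0.13 ] [0.4616 0.2137 0.128 ]
```

Emit:
{"method": "move_arm", "body": {"moves": [[0, [0.01, 0.0015, 0.02], [0, 0, 0]], [0, [0.005, 0, 0.02], [0, 0, 0]], [0, [0, 0, 0.02], [0, 0, 0]], [0, [0, 0, 0.014], [0, 0, 0]], [0, [0, 0, 0.005], [0, 0, 0]], [0, [0, 0, 0.003], [0, 0, 0]], [0, [0, 0, 0], [0, 0, 0]], [0, [0, 0, 0], [0, 0, 0]], [0, [0, 0, 0], [0, 0, 0]], [0, [0, 0, 0], [0, 0, 0]]]}}

```text
time: 3.53
eef_pos: [0.4611, 0.1858, 0.1205]
tcp_rot: [0.678, 0.735, 0.001, 0.001]
contact_force: [-0.3, -1.0, -0.1]
opening: 0.002
finger_force: 0.0
```

```bash
python3 -c "
from h import *
delta((.4615,.195,.118),(-.081,.997))
s=get_state();im=read_camera('wrist')[:,:,::-1];crop(im,180,60,200,200,3,'pics/w2.png')
print(px('wrist',[(.4615,.2137,.128),(.4615,.2137,.11)],s))"
```

```text
turn [ 0.0022 -0.0002 -0.0001] shift(final axes) [0.0091 0.0011 0.0025] t 3.53 q6 0.1
[[285.78369669 220.05276941]
 [285.20295925 208.55275447]]
```

View pics/w2.png

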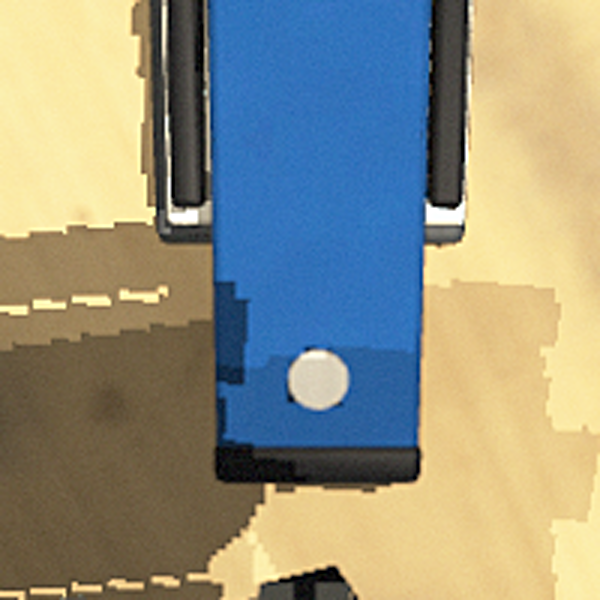

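```bash
cat >> h.py <<'E'
def tilt(name=None):
    "rear row y, and bar top height at several rows from the blue width (28 mm)"
    s=get_state();im=read_camera('wrist');K,k,Rm,t=cam('wrist',s)
    if name: cv2.imwrite(name,im[:,:,::-1])
    i=im.astype(int);m=(i[:,:,2]>i[:,:,0]*1.8)&(i[:,:,2]>i[:,:,1]*1.25)&(i[:,:,2]>35)
    m=m[:, 220:350]
    rows=[r for r in range(420) if m[r].sum()>40]
    L,Rr=[],[]
    for r in rows:
        c=np.where(m[r])[0]; L.append(c[0]+220-.5);Rr.append(c[-1]+220+.5)
    r0=max(rows);out=[]
    rows=np.array(rows);L=np.array(L);Rr=np.array(Rr)
    ok=(rows<r0-2)
    pl=np.polyfit(rows[ok],L[ok],1);pr=np.polyfit(rows[ok],Rr[ok],1)
    for r in (r0,r0-60,r0-120):
        if r<0: continue
        l,q=np.polyval(pl,r),np.polyval(pr,r)
        hs=np.linspace(.10,.16,121);d=[np.linalg.norm(at('wrist',(l,r),h,s)-at('wrist',(q,r),h,s)) for h in hs]
        h=np.interp(-.028,-np.array(d),hs);out.append(np.round(np.r_[at('wrist',((l+q)/2,r),h,s),q-l],4))
    print('t',round(float(s['time']),2),'eef',np.round(s['eef_pos'],4),'F',np.round(s['contact_force'],1),'blue end row',r0)
    for o in out: print(o)
E
python3 -c "
from h import *
tilt()
s=get_state();print(at('wrist',(283,250),.122,s),at('wrist',(180+162/3,60+235/3),.11,s),at('wrist',(180+462/3,60+235/3),.11,s))"
```

```text
t 3.58 eef [0.4609 0.1858 0.1203] F [ 0.2 -0.1 -1. ] blue end row 208
[ 0.461   0.2181  0.125  67.0554]
[ 0.459   0.2427  0.1246 69.989 ]
[ 0.4572  0.2656  0.1249 72.9225]
[0.46140032 0.19802423 0.122     ] [0.43606216 0.24378609 0.11      ] [0.47984726 0.24738633 0.11      ]
```

Emit:
{"method": "move_arm", "body": {"moves": [[0, [0.004, 0, 0.002], [0, 0, 0]], [0, [0.004, 0, 0], [0, 0, 0]], [0, [0.003, 0, 0], [0, 0, 0]], [0, [0.003, 0, 0], [0, 0, 0]], [0, [0.003, 0, 0], [0, 0, 0]], [0, [0.003, 0, 0], [0, 0, 0]], [0, [0.003, 0, 0], [0, 0, 0]], [0, [0.003, 0, 0], [0, 0, 0]], [0, [0.003, 0, 0], [0, 0, 0]], [0, [0.002, 0, 0], [0, 0, 0]]]}}

```text
time: 4.47
eef_pos: [0.4577, 0.2169, 0.1173]
tcp_rot: [0.678, 0.735, -0.0, 0.0]
contact_force: [0.2, -1.6, 0.4]
opening: 0.002
finger_force: 0.9
```

```bash
python3 -c "
from h import *
tilt()"
```

```text
t 4.47 eef [0.4577 0.2169 0.1173] F [ 0.2 -1.6  0.4] blue end row 247
[ 0.4599  0.2332  0.1255 66.4909]
[ 0.4579  0.2587  0.1249 69.6486]
[ 0.456   0.2822  0.125  72.8062]
```

Emit:
{"method": "move_arm", "body": {"moves": [[0, [0.002, 0.001, 0], [0, 0, 0]], [0, [0.002, 0.001, 0], [0, 0, 0]], [0, [0.002, 0, 0], [0, 0, 0]], [0, [0.001, 0, 0], [0, 0, 0]], [0, [0, 0, 0], [0, 0, 0]], [0, [-0.002, 0, 0], [0, 0, 0]], [0, [-0.002, 0, 0], [0, 0, 0]], [0, [0, 0, 0], [0, 0, 0]], [0, [0, 0, 0], [0, 0, 0]], [0, [0, 0, 0], [0, 0, 0]]]}}

```text
time: 5.35
eef_pos: [0.4596, 0.2198, 0.1174]
tcp_rot: [0.678, 0.735, 0.0, -0.0]
contact_force: [0.3, -0.5, 0.4]
opening: 0.001
finger_force: 0.0
```

```bash
python3 -c "
from h import *
tilt()"
```

```text
t 5.35 eef [0.4596 0.2198 0.1174] F [ 0.3 -0.5  0.4] blue end row 237
[ 0.4613  0.2406  0.1257 67.12  ]
[ 0.459   0.2656  0.1249 70.1026]
[ 0.4569  0.2888  0.1248 73.0851]
```

Emit:
{"method": "move_arm", "body": {"moves": [[0, [0.003, 0, 0], [0, 0, 0]], [0, [0.002, 0, 0], [0, 0, 0]], [0, [0.002, 0, 0], [0, 0, 0]], [0, [0.002, 0, 0], [0, 0, 0]], [0, [0, 0, 0], [0, 0, 0]], [0, [-0.002, 0, 0], [0, 0, 0]], [0, [-0.002, 0, 0], [0, 0, 0]], [0, [0, 0, 0], [0, 0, 0]], [0, [0, 0, 0], [0, 0, 0]], [0, [0, 0, 0], [0, 0, 0]]]}}

```text
time: 6.23
eef_pos: [0.4591, 0.2247, 0.1173]
tcp_rot: [0.678, 0.735, 0.0, -0.0]
contact_force: [-0.6, -0.3, -0.8]
opening: 0.001
finger_force: 0.0
```

```bash
python3 -c "
from h import *
tilt()"
```

```text
t 6.23 eef [0.4591 0.2247 0.1173] F [-0.6 -0.3 -0.8] blue end row 237
[ 0.4609  0.2458  0.1261 67.4131]
[ 0.4587  0.2707  0.1251 70.298 ]
[ 0.4567  0.2938  0.1249 73.183 ]
```

Emit:
{"method": "move_arm", "body": {"moves": [[0, [0.003, 0, 0], [0, 0, 0]], [0, [0.002, 0, 0], [0, 0, 0]], [0, [0.002, 0, 0], [0, 0, 0]], [0, [0.002, 0, 0], [0, 0, 0]], [0, [0, 0, 0], [0, 0, 0]], [0, [-0.002, 0, 0], [0, 0, 0]], [0, [-0.002, 0, 0], [0, 0, 0]], [0, [0, 0, 0], [0, 0, 0]], [0, [0, 0, 0], [0, 0, 0]], [0, [0, 0, 0], [0, 0, 0]]]}}

```text
time: 7.12
eef_pos: [0.4588, 0.2297, 0.1174]
tcp_rot: [0.678, 0.735, 0.0, -0.0]
contact_force: [-0.0, -0.5, -0.3]
opening: -0.004
finger_force: 0.0
```

```bash
python3 -c "
from h import *
tilt()"
```

```text
t 7.12 eef [0.4588 0.2297 0.1174] F [-0.  -0.5 -0.3] blue end row 238
[ 0.4606  0.2505  0.1267 67.6016]
[ 0.4585  0.2753  0.1254 70.3592]
[ 0.4565  0.2984  0.1249 73.1169]
```

Emit:
{"method": "move_arm", "body": {"moves": [[0, [0.003, 0, 0], [0, 0, 0]], [0, [0.002, 0, 0], [0, 0, 0]], [0, [0.002, 0, 0], [0, 0, 0]], [0, [0.002, 0, 0], [0, 0, 0]], [0, [0, 0, 0], [0, 0, 0]], [0, [-0.002, 0, 0], [0, 0, 0]], [0, [-0.002, 0, 0], [0, 0, 0]], [0, [0, 0, 0], [0, 0, 0]], [0, [0, 0, 0], [0, 0, 0]], [0, [0, 0, 0], [0, 0, 0]]]}}

```text
time: 8.0
eef_pos: [0.4584, 0.2347, 0.1173]
tcp_rot: [0.678, 0.735, 0.0, -0.0]
contact_force: [0.4, 0.0, -0.6]
opening: 0.007
finger_force: 0.0
```

```bash
python3 -c "
from h import *
tilt('pics/w3.png')"
```

```text
t 8.0 eef [0.4584 0.2347 0.1173] F [ 0.4  0.  -0.6] blue end row 237
[ 0.4601  0.256   0.1269 67.7789]
[ 0.4581  0.2807  0.1255 70.5022]
[ 0.4562  0.3037  0.1249 73.2255]
```

Emit:
{"method": "move_arm", "body": {"moves": [[0, [0.003, 0, 0], [0, 0, 0]], [0, [0.002, 0, 0], [0, 0, 0]], [0, [0.002, 0, 0], [0, 0, 0]], [0, [0.002, 0, 0], [0, 0, 0]], [0, [0, 0, 0], [0, 0, 0]], [0, [-0.002, 0, 0], [0, 0, 0]], [0, [-0.002, 0, 0], [0, 0, 0]], [0, [0, 0, 0], [0, 0, 0]], [0, [0, 0, 0], [0, 0, 0]], [0, [0, 0, 0], [0, 0, 0]]]}}

```text
time: 8.88
eef_pos: [0.458, 0.2397, 0.1173]
tcp_rot: [0.678, 0.735, 0.0, -0.0]
contact_force: [-1.5, 0.1, -0.4]
opening: 0.005
finger_force: 0.0
```

```bash
python3 -c "
from h import *
tilt()"
```

```text
t 8.88 eef [0.458  0.2397 0.1173] F [-1.5  0.1 -0.4] blue end row 237
[ 0.4597  0.2609  0.1267 67.7012]
[ 0.4577  0.2857  0.1254 70.4187]
[ 0.4558  0.3087  0.1248 73.1362]
```

Emit:
{"method": "move_arm", "body": {"moves": [[0, [0.003, 0, 0], [0, 0, 0]], [0, [0.002, 0, 0], [0, 0, 0]], [0, [0.002, 0, 0], [0, 0, 0]], [0, [0.002, 0, 0], [0, 0, 0]], [0, [0, 0, 0], [0, 0, 0]], [0, [-0.002, 0, 0], [0, 0, 0]], [0, [-0.002, 0, 0], [0, 0, 0]], [0, [0, 0, 0], [0, 0, 0]], [0, [0, 0, 0], [0, 0, 0]], [0, [0, 0, 0], [0, 0, 0]]]}}

```text
time: 9.77
eef_pos: [0.4576, 0.2447, 0.1173]
tcp_rot: [0.678, 0.735, 0.0, -0.0]
contact_force: [-0.3, 0.2, 0.6]
opening: -0.004
finger_force: 0.0
```

```bash
python3 -c "
from h import *
tilt()"
```

```text
t 9.77 eef [0.4576 0.2447 0.1173] F [-0.3  0.2  0.6] blue end row 238
[ 0.4594  0.2655  0.1269 67.7482]
[ 0.4573  0.2902  0.1255 70.3948]
[ 0.4554  0.3133  0.1247 73.0415]
```

Emit:
{"method": "move_arm", "body": {"moves": [[0, [0.003, 0, 0], [0, 0, 0]], [0, [0.002, 0, 0], [0, 0, 0]], [0, [0.002, 0, 0], [0, 0, 0]], [0, [0.002, 0, 0], [0, 0, 0]], [0, [0, 0, 0], [0, 0, 0]], [0, [-0.002, 0, 0], [0, 0, 0]], [0, [-0.002, 0, 0], [0, 0, 0]], [0, [0, 0, 0], [0, 0, 0]], [0, [0, 0, 0], [0, 0, 0]], [0, [0, 0, 0], [0, 0, 0]]]}}

```text
time: 10.65
eef_pos: [0.4571, 0.2497, 0.1173]
tcp_rot: [0.678, 0.735, 0.0, -0.0]
contact_force: [0.2, 0.7, 1.0]
opening: -0.001
finger_force: 0.0
```

```bash
python3 -c "
from h import *
tilt()"
```

```text
t 10.65 eef [0.4571 0.2497 0.1173] F [0.2 0.7 1. ] blue end row 237
[ 0.4589  0.271   0.127  67.8311]
[ 0.4568  0.2956  0.1255 70.4538]
[ 0.4549  0.3187  0.1247 73.0766]
```

Emit:
{"method": "move_arm", "body": {"moves": [[0, [0.003, 0, 0], [0, 0, 0]], [0, [0.002, 0, 0], [0, 0, 0]], [0, [0.002, 0, 0], [0, 0, 0]], [0, [0.002, 0, 0], [0, 0, 0]], [0, [0, 0, 0], [0, 0, 0]], [0, [-0.002, 0, 0], [0, 0, 0]], [0, [-0.002, 0, 0], [0, 0, 0]], [0, [0, 0, 0], [0, 0, 0]], [0, [0, 0, 0], [0, 0, 0]], [0, [0, 0, 0], [0, 0, 0]]]}}

```text
time: 11.53
eef_pos: [0.4567, 0.2546, 0.1173]
tcp_rot: [0.678, 0.735, 0.0, -0.0]
contact_force: [0.8, -0.3, -0.1]
opening: 0.004
finger_force: 0.0
```

```bash
python3 -c "
from h import *
tilt()"
```

```text
t 11.53 eef [0.4567 0.2546 0.1173] F [ 0.8 -0.3 -0.1] blue end row 237
[ 0.4585  0.2759  0.1269 67.7757]
[ 0.4564  0.3006  0.1254 70.4219]
[ 0.4545  0.3237  0.1247 73.0681]
```

Emit:
{"method": "move_arm", "body": {"moves": [[0, [0.003, 0, 0], [0, 0, 0]], [0, [0.002, 0, 0], [0, 0, 0]], [0, [0.002, 0, 0], [0, 0, 0]], [0, [0.002, 0, 0], [0, 0, 0]], [0, [0, 0, 0], [0, 0, 0]], [0, [-0.002, 0, 0], [0, 0, 0]], [0, [-0.002, 0, 0], [0, 0, 0]], [0, [0, 0, 0], [0, 0, 0]], [0, [0, 0, 0], [0, 0, 0]], [0, [0, 0, 0], [0, 0, 0]]]}}

```text
time: 12.42
eef_pos: [0.4563, 0.2596, 0.1173]
tcp_rot: [0.678, 0.735, 0.0, -0.0]
contact_force: [0.8, -0.9, -0.6]
opening: -0.0
finger_force: 0.0
```

```bash
python3 -c "
from h import *
tilt()"
```

```text
t 12.42 eef [0.4563 0.2596 0.1173] F [ 0.8 -0.9 -0.6] blue end row 237
[ 0.4581  0.2809  0.1269 67.7731]
[ 0.456   0.3056  0.1254 70.4185]
[ 0.4541  0.3287  0.1247 73.0638]
```

Emit:
{"method": "move_arm", "body": {"moves": [[0, [0.003, 0, 0], [0, 0, 0]], [0, [0.002, 0, 0], [0, 0, 0]], [0, [0.002, 0, 0], [0, 0, 0]], [0, [0.002, 0, 0], [0, 0, 0]], [0, [0, 0, 0], [0, 0, 0]], [0, [-0.002, 0, 0], [0, 0, 0]], [0, [-0.002, 0, 0], [0, 0, 0]], [0, [0, 0, 0], [0, 0, 0]], [0, [0, 0, 0], [0, 0, 0]], [0, [0, 0, 0], [0, 0, 0]]]}}

```text
time: 13.3
eef_pos: [0.4559, 0.2646, 0.1173]
tcp_rot: [0.678, 0.735, 0.0, -0.0]
contact_force: [0.0, 0.5, 0.9]
opening: -0.003
finger_force: 0.0
```

```bash
python3 -c "
from h import *
tilt()"
```

```text
t 13.3 eef [0.4559 0.2646 0.1173] F [0.  0.5 0.9] blue end row 238
[ 0.4577  0.2854  0.1269 67.7081]
[ 0.4557  0.3102  0.1254 70.3578]
[ 0.4538  0.3333  0.1246 73.0076]
```

Emit:
{"method": "move_arm", "body": {"moves": [[0, [0.003, 0, 0], [0, 0, 0]], [0, [0.002, 0, 0], [0, 0, 0]], [0, [0.002, 0, 0], [0, 0, 0]], [0, [0.002, 0, 0], [0, 0, 0]], [0, [0, 0, 0], [0, 0, 0]], [0, [-0.002, 0, 0], [0, 0, 0]], [0, [-0.002, 0, 0], [0, 0, 0]], [0, [0, 0, 0], [0, 0, 0]], [0, [0, 0, 0], [0, 0, 0]], [0, [0, 0, 0], [0, 0, 0]]]}}

```text
time: 14.18
eef_pos: [0.4555, 0.2696, 0.1173]
tcp_rot: [0.678, 0.735, 0.0, -0.0]
contact_force: [0.1, 0.4, 0.1]
opening: -0.001
finger_force: 0.0
```

```bash
python3 -c "
from h import *
tilt()"
```

```text
t 14.18 eef [0.4555 0.2696 0.1173] F [0.1 0.4 0.1] blue end row 240
[ 0.4571  0.2928  0.1355 72.289 ]
[ 0.4553  0.3155  0.1317 73.69  ]
[ 0.4534  0.3376  0.1286 75.091 ]
```

The bar tipped, with the rear about 10 mm up and a tilt of about 0.1. I'll back off, then go to the rider.

Emit:
{"method": "move_arm", "body": {"moves": [[0, [-0.01, 0, 0], [0, 0, 0]], [0, [-0.02, 0, 0], [0, 0, 0]], [0, [-0.015, 0, -0.025], [0, 0, 0]], [0, [-0.015, 0, -0.035], [0, 0, 0]], [0, [-0.02, 0, -0.035], [0, 0, 0]], [1, [-0.035, 0, -0.02], [0, 0, 0]], [1, [-0.04, 0.008, 0], [0, 0, 0]], [1, [-0.04, 0.008, 0], [0, 0, 0]], [1, [-0.04, 0.008, 0], [0, 0, 0]], [1, [-0.04, 0.008, 0], [0, 0, 0]]]}}

```text
time: 15.07
eef_pos: [0.5096, -0.0043, 0.2328]
tcp_rot: [0.678, 0.735, 0.0, 0.001]
contact_force: [0.8, 1.1, -0.1]
opening: 0.711
finger_force: 0.0
```

```bash
python3 -c "
from h import *
delta((.53,-.235,.2),(-.081,.997))
delta((.53,-.235,.2),(.85,.52));delta((.53,-.235,.2),(-.85,-.52))
im=read_camera('top')[:,:,::-1];crop(im,150,195,110,55,7,'pics/c2.png')"
```

```text
turn [ 0.0011  0.0004 -0.0001] shift(final axes) [-0.2316  0.0017  0.0328] t 15.07 q6 -0.29
turn [ 1.2000e-03 -2.0000e-04  1.1028e+00] shift(final axes) [-0.103   0.2074  0.0328] t 15.07 q6 -0.29
turn [ 3.0000e-04  1.4000e-03 -2.0388e+00] shift(final axes) [ 0.103  -0.2074  0.0328] t 15.07 q6 -0.29
```

View pics/c2.png

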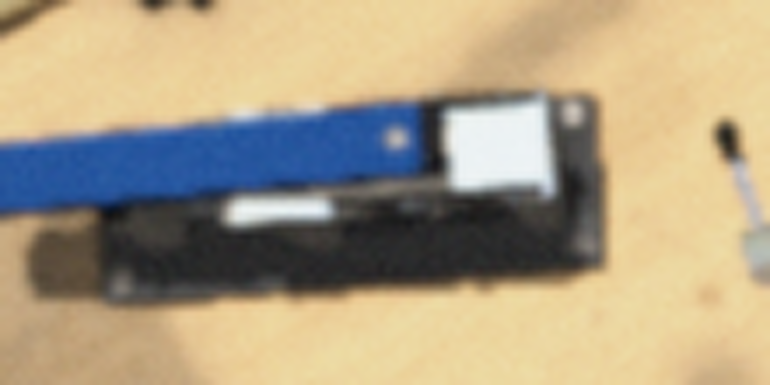

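The crop shows the bar resting tipped with its rear end near (440,140), the deck rear clear, and the edge at x ≈ 226.

Emit:
{"method": "move_arm", "body": {"moves": [[1, [-0.038, 0, 0], [0, 0, 0]], [1, [-0.038, 0, 0], [0, 0, 0]], [1, [-0.038, 0, 0], [0, 0, 0]], [1, [-0.038, 0, 0], [0, 0, 0]], [1, [-0.038, 0, 0], [0, 0, 0]], [1, [-0.03, 0, 0], [0, 0, 0.12]], [1, [0, 0, 0], [0, 0, 0.12]], [1, [0, 0, 0], [0, 0, 0.12]], [1, [0, 0, 0], [0, 0, 0.12]], [1, [0, 0, 0], [0, 0, 0.12]]]}}

```text
time: 15.95
eef_pos: [0.5269, -0.2218, 0.232]
tcp_rot: [0.867, 0.499, -0.0, -0.0]
contact_force: [0.0, 0.0, -0.1]
opening: 0.999
finger_force: 0.0
```

Emit:
{"method": "move_arm", "body": {"moves": [[1, [0, 0, 0], [0, 0, 0.12]], [1, [0, 0, 0], [0, 0, 0.12]], [1, [0, 0, 0], [0, 0, 0.12]], [1, [0, 0, 0.02], [0, 0, 0.12]], [1, [-0.02, 0, 0.02], [0, 0, 0]], [1, [-0.02, 0, 0.02], [0, 0, 0]], [1, [-0.01, 0, 0.02], [0, 0, 0]], [1, [0, 0, 0], [0, 0, 0]], [1, [0, 0, 0], [0, 0, 0]], [1, [0, 0, 0], [0, 0, 0]]]}}

```text
time: 16.78
eef_pos: [0.4863, -0.2486, 0.1537]
tcp_rot: [0.959, 0.282, 0.001, 0.001]
contact_force: [0.2, -0.2, 1.1]
opening: 1.005
finger_force: 0.0
```

```bash
python3 -c "
from h import *
s=get_state();im=read_camera('wrist')[:,:,::-1];cv2.imwrite('pics/w4.png',im)
print(px('wrist',[(.53,-.235,.042)],s))
delta((.53,-.235,.1),(.85,.52))"
```

```text
[[297.10465891 151.61271778]]
turn [ 0.003  -0.0013  0.0231] shift(final axes) [0.0441 0.0109 0.0542] t 16.83 q6 0.34
```

View pics/w4.png

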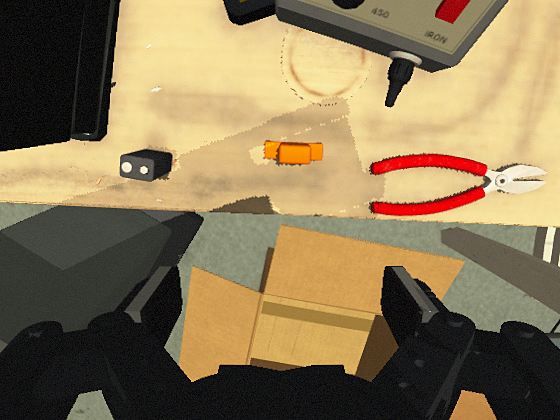

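The rider's tab top is about (294,154) and its roof ends are about (264,151) and (323,151), nearly square to the tool. I'll open less to stay clear of the pliers.

```bash
python3 -c "
from h import *
s=get_state();im=cv2.imread('pics/w4.png');i=im.astype(int)
m=((i[:,:,2]>150)&(i[:,:,1]<i[:,:,2]*.72)&(i[:,:,0]<80)).astype(np.uint8);m[:,:250]=0;m[:,340:]=0;m[:130]=0;m[175:]=0
ys,xs=np.nonzero(m);print(xs.min(),xs.max(),ys.min(),ys.max())
for c in range(262,326,3):
  r=np.where(m[:,c])[0]; print(c,r.min() if len(r) else None,r.max() if len(r) else None,end='; ')
crop(im,250,130,90,45,8,'pics/c3.png')
"
```

```text
264 322 140 163
262 None None; 265 141 157; 268 141 158; 271 141 157; 274 142 158; 277 142 153; 280 142 162; 283 142 163; 286 142 163; 289 142 163; 292 145 163; 295 145 163; 298 145 163; 301 143 163; 304 145 163; 307 143 163; 310 143 162; 313 143 159; 316 143 160; 319 143 160; 322 144 156; 325 None None;
```

View pics/c3.png

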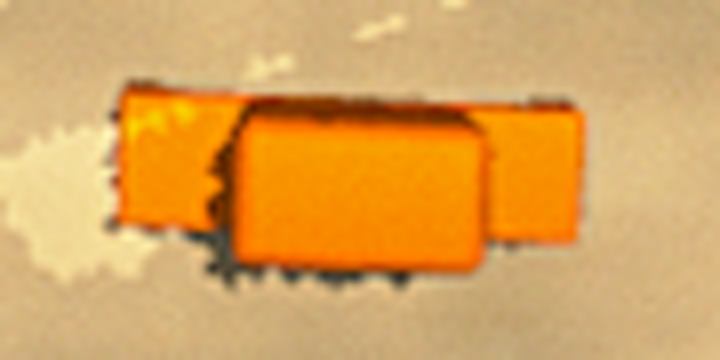

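```bash
python3 -c "
from h import *
s=get_state()
f=lambda x,y:(250+(x+.5)/8-.5,130+(y+.5)/8-.5)
A=at('wrist',f(360,193),.042,s);B=at('wrist',f(352,165),.014,s)
l=at('wrist',f(122,157),.014,s);r=at('wrist',f(582,173),.014,s)
print(A,B,np.linalg.norm(r-l),np.linalg.norm(at('wrist',f(236,193),.042,s)-at('wrist',f(484,193),.042,s)))
d=(r-l)/np.linalg.norm(r-l);x=(-d[1],d[0]);print(d)
delta(np.r_[(A+B)[:2]/2,.1],x)
"
```

```text
[ 0.52822553 -0.23448502  0.042     ] [ 0.52828458 -0.23484546  0.014     ] 0.04724772466369931 0.022977932214585724
[ 0.51350985 -0.8580837   0.        ]
turn [ 0.003  -0.0013  0.0329] shift(final axes) [0.0429 0.0093 0.0542] t 16.83 q6 0.34
```

Emit:
{"method": "move_arm", "body": {"moves": [[0.65, [0, 0, 0], [0.003, -0.001, 0.033]], [0.65, [0.03, 0.0093, 0.01], [0, 0, 0]], [0.65, [0.013, 0, 0.03], [0, 0, 0]], [0.65, [0, 0, 0.03], [0, 0, 0]], [0.65, [0, 0, 0.03], [0, 0, 0]], [0.65, [0, 0, 0.02], [0, 0, 0]], [0.65, [0, 0, 0.01], [0, 0, 0]], [0.65, [0, 0, 0.0065], [0, 0, 0]], [0.65, [0, 0, 0], [0, 0, 0]], [0.65, [0, 0, 0], [0, 0, 0]]]}}

```text
time: 17.67
eef_pos: [0.5281, -0.2346, 0.0174]
tcp_rot: [0.964, 0.266, 0.0, -0.0]
contact_force: [-0.1, 0.2, 1.5]
opening: 0.653
finger_force: 0.0
```

Emit:
{"method": "move_arm", "body": {"moves": [[0.2, [0, 0, 0], [0, 0, 0]], [0.2, [0, 0, 0], [0, 0, 0]], [0.1, [0, 0, 0], [0, 0, 0]], [0.1, [0, 0, 0], [0, 0, 0]], [0.1, [0, 0, 0], [0, 0, 0]], [0.1, [0, 0, 0], [0, 0, 0]], [0.1, [0, 0, 0], [0, 0, 0]], [0.1, [0, 0, 0], [0, 0, 0]], [0.1, [0, 0, 0], [0, 0, 0]], [0.1, [0, 0, 0], [0, 0, 0]]], "grip_force": 25}}

```text
time: 18.5
eef_pos: [0.5278, -0.2346, 0.0174]
tcp_rot: [0.964, 0.266, -0.0, -0.0]
contact_force: [-1.2, 0.5, 7.1]
opening: 0.273
finger_force: 25.5
```

Emit:
{"method": "move_arm", "body": {"moves": [[0.1, [0, 0, -0.015], [0, 0, 0]], [0.1, [0, 0, -0.03], [0, 0, 0]], [0.1, [0, 0, -0.04], [0, 0, 0]], [0.1, [0, 0, -0.04], [0, 0, 0]], [0.1, [0, 0, -0.04], [0, 0, -0.12]], [0.1, [0, 0, -0.035], [0, 0, -0.12]], [0.1, [0, 0, -0.02], [0, 0, -0.12]], [0.1, [0, 0, 0], [0, 0, -0.12]], [0.1, [0, 0, 0], [0, 0, -0.12]], [0.1, [0, 0, 0], [0, 0, -0.12]]]}}

```text
time: 19.33
eef_pos: [0.5272, -0.2343, 0.2363]
tcp_rot: [0.807, 0.591, -0.0, -0.001]
contact_force: [-0.4, -0.3, -1.1]
opening: 0.272
finger_force: 24.8
```

Emit:
{"method": "move_arm", "body": {"moves": [[0.1, [0, 0, 0], [0, 0, -0.12]], [0.1, [0, 0, 0], [0, 0, -0.12]], [0.1, [0, 0, 0], [0, 0, -0.12]], [0.1, [0, 0, 0], [0, 0, -0.055]], [0.1, [0.03, 0, 0], [0, 0, 0]], [0.1, [0.038, 0, 0], [0, 0, 0]], [0.1, [0.038, 0, 0], [0, 0, 0]], [0.1, [0.038, 0, 0], [0, 0, 0]], [0.1, [0.038, 0, 0], [0, 0, 0]], [0.1, [0.038, 0, 0], [0, 0, 0]]]}}

```text
time: 20.17
eef_pos: [0.5038, -0.0139, 0.2359]
tcp_rot: [0.67, 0.742, -0.0, -0.002]
contact_force: [0.7, 0.6, -0.4]
opening: 0.277
finger_force: 24.8
```

```bash
python3 -c "
from h import *
delta((.448,.3715,.21),(-.082,.9966));print(get_state()['opening'],get_state()['eef_pos'])"
```

```text
turn [-0.0026 -0.0024  0.0202] shift(final axes) [ 0.3886 -0.024   0.0259] t 20.17 q6 -0.33
0.27680945089143877 [ 0.50379917 -0.0138703   0.23587389]
```

Emit:
{"method": "move_arm", "body": {"moves": [[0.1, [0.02, 0, 0], [0, -0.002, 0.02]], [0.1, [0.039, -0.004, 0], [0, 0, 0]], [0.1, [0.039, -0.004, 0], [0, 0, 0]], [0.1, [0.039, -0.004, 0], [0, 0, 0]], [0.1, [0.039, -0.004, 0], [0, 0, 0]], [0.1, [0.039, -0.004, 0], [0, 0, 0]], [0.1, [0.039, -0.004, 0], [0, 0, 0]], [0.1, [0.039, 0, 0], [0, 0, 0]], [0.1, [0.025, 0, 0.01], [0, 0, 0]], [0.1, [0.012, 0, 0.016], [0, 0, 0]]]}}

```text
time: 21.0
eef_pos: [0.453, 0.3149, 0.212]
tcp_rot: [0.676, 0.737, 0.002, -0.0]
contact_force: [0.2, -0.5, -0.7]
opening: 0.275
finger_force: 24.8
```

Emit:
{"method": "move_arm", "body": {"moves": [[0.1, [0, 0, 0], [0, 0, 0]], [0.1, [0, 0, 0], [0, 0, 0]], [0.1, [0, 0, 0], [0, 0, 0]], [0.1, [0, 0, 0], [0, 0, 0]], [0.1, [0, 0, 0], [0, 0, 0]], [0.1, [0, 0, 0], [0, 0, 0]], [0.1, [0, 0, 0], [0, 0, 0]], [0.1, [0, 0, 0], [0, 0, 0]], [0.1, [0, 0, 0], [0, 0, 0]], [0.1, [0, 0, 0], [0, 0, 0]]]}}

```text
time: 21.83
eef_pos: [0.453, 0.3112, 0.2105]
tcp_rot: [0.677, 0.736, -0.001, -0.001]
contact_force: [-0.6, 0.4, -0.6]
opening: 0.274
finger_force: 24.8
```

```bash
python3 -c "
from h import *
s=get_state();im=read_camera('wrist')[:,:,::-1];cv2.imwrite('pics/w5.png',im);crop(im,180,40,200,200,3,'pics/c5.png')
print(px('wrist',[(.448,.3715,.11),(.448-.022,.3715-.002,.11),(.448+.022,.3715+.002,.11)],s))
delta((.448,.3715,.21),(-.082,.9966))"
```

```text
[[280.45231996 128.92445833]
 [248.67443062 129.20738515]
 [312.2579245  128.75908525]]
turn [-0.0023 -0.0002  0.0008] shift(final axes) [ 0.0604 -0.      0.0004] t 21.88 q6 0.33
```

View pics/c5.png

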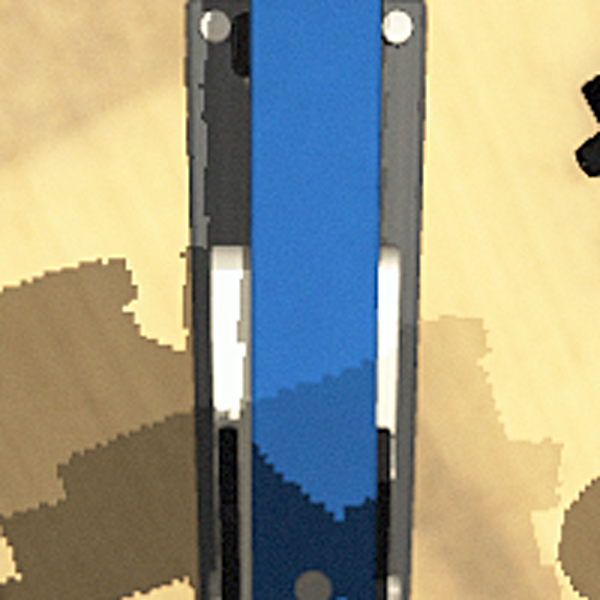

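The crop shows the deck's front edge at y ≈ 247 (row 122), the guide ends at y ≈ 426 (row 182), and the bar between columns 264 and 306.

```bash
python3 -c "
from h import *
s=get_state()
f=lambda x,y:(180+(x+.5)/3-.5,40+(y+.5)/3-.5)
n=np.array([-.082,.9966,0])
for z in(.105,.108,.11):print('edge',at('wrist',f(306,247),z,s))
print('guide+38',at('wrist',f(306,426),.114,s)+.038*n, 'bar mid',at('wrist',f(315.5,247),.128,s),'w',np.linalg.norm(at('wrist',f(252,247),.128,s)-at('wrist',f(379,247),.128,s)))
i=at('wrist',f(315,100),.12,s);j=at('wrist',f(315,400),.131,s);print('bar dir',(i-j)[:2]/np.linalg.norm((i-j)[:2]))
"
```

```text
edge [0.44837839 0.37620691 0.105     ]
edge [0.44837709 0.37626085 0.108     ]
edge [0.44837622 0.37629681 0.11      ]
guide+38 [0.44872725 0.37316774 0.114     ] bar mid [0.45038679 0.37679067 0.128     ] w 0.027086069466904398
bar dir [-0.08486098  0.9963928 ]
```

Emit:
{"method": "move_arm", "body": {"moves": [[0.1, [0.02, 0.0019, 0.005], [0, 0, 0]], [0.1, [0.025, 0, 0.01], [0, 0, 0]], [0.1, [0.0182, 0, 0.012], [0, 0, 0]], [0.1, [0, 0, 0.012], [0, 0, 0]], [0.1, [0, 0, 0.012], [0, 0, 0]], [0.1, [0, 0, 0.0085], [0, 0, 0]], [0.1, [0, 0, 0], [0, -0.055, 0]], [0.1, [0, 0, 0], [0, -0.05, 0]], [0.1, [0, 0, 0], [0, 0, 0]], [0.1, [0, 0, 0], [0, 0, 0]]]}}

```text
time: 22.72
eef_pos: [0.4495, 0.3741, 0.1505]
tcp_rot: [0.676, 0.735, -0.036, 0.037]
contact_force: [1.3, -0.0, -0.8]
opening: 0.275
finger_force: 24.8
```

```bash
python3 -c "
from h import *
s=get_state();print(s['eef_pos'],s['contact_force'],R.from_quat(s['tcp_rot']).as_matrix().round(3).tolist())
im=read_camera('wrist')[:,:,::-1];crop(im,180,130,200,150,4,'pics/c6.png')"
```

```text
[0.44949263 0.37413253 0.15053467] [ 1.27683783 -0.04836323 -0.77203647] [[-0.083, 0.997, 0.006], [0.991, 0.083, -0.104], [-0.104, -0.003, -0.995]]
```

View pics/c6.png

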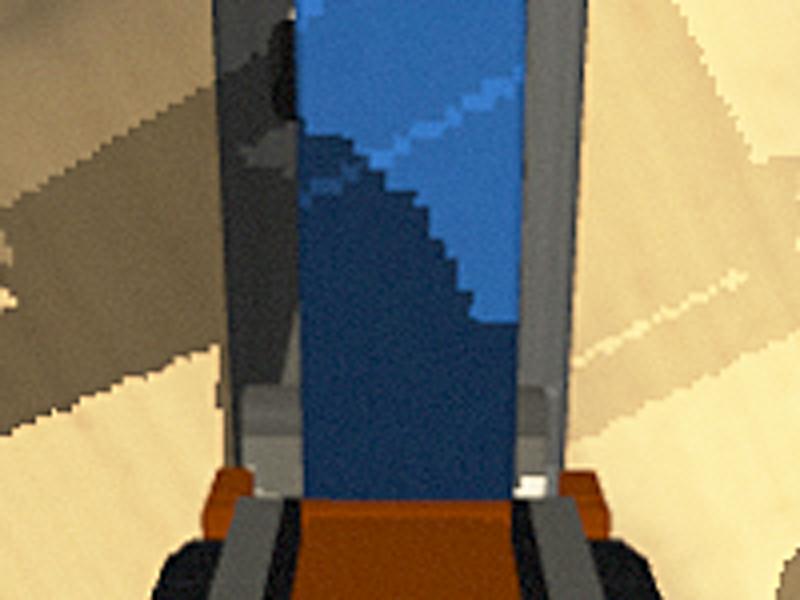

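The legs (centres at x ≈ 228 and 585) straddle the bar (300–522) evenly, and the nose shows at y ≈ 385–435. I'll check the edge position once more, then lower.

```bash
python3 -c "
from h import *
s=get_state()
f=lambda x,y:(180+(x+.5)/4-.5,130+(y+.5)/4-.5)
print(at('wrist',f(270,385),.105,s),at('wrist',f(535,385),.105,s),at('wrist',f(270,435),.11,s),at('wrist',f(535,433),.11,s),at('wrist',f(406,500),.148,s))"
```

```text
[0.43035899 0.37557051 0.105     ] [0.46849886 0.37881702 0.105     ] [0.431087   0.37004133 0.11      ] [0.46870437 0.37356752 0.11      ] [0.44965045 0.38218548 0.148     ]
```

Emit:
{"method": "move_arm", "body": {"moves": [[0.1, [0.0004, 0, 0.004], [0, 0, 0]], [0.1, [0.0004, 0, 0.004], [0, 0, 0]], [0.1, [0.0003, 0, 0.002], [0, 0, 0]], [0.1, [0.0001, 0, 0.001], [0, 0, 0]], [0.1, [0, 0, 0], [0, 0, 0]], [0.1, [0, 0, 0], [0, 0, 0]], [0.1, [0, 0, 0], [0, 0, 0]], [0.1, [0, 0, 0], [0, 0, 0]], [0.1, [0, 0, 0], [0, 0, 0]], [0.1, [0, 0, 0], [0, 0, 0]]]}}

```text
time: 23.6
eef_pos: [0.4495, 0.3746, 0.14]
tcp_rot: [0.676, 0.735, -0.036, 0.038]
contact_force: [0.1, 0.6, -0.5]
opening: 0.275
finger_force: 24.8
```

Emit:
{"method": "move_arm", "body": {"moves": [[0.1, [0.0001, 0, 0.001], [0, 0, 0]], [0.1, [0.0001, 0, 0.001], [0, 0, 0]], [0.1, [0.0001, 0, 0.0005], [0, 0, 0]], [0.1, [0, 0, 0.0005], [0, 0, 0]], [0.1, [0, 0, 0], [0, 0, 0]], [0.1, [0, 0, 0.0005], [0, 0, 0]], [0.1, [0, 0, 0], [0, 0, 0]], [0.1, [0, 0, 0], [0, 0, 0]], [0.1, [0, 0, 0], [0, 0, 0]], [0.1, [0, 0, 0], [0, 0, 0]]]}}

```text
time: 24.43
eef_pos: [0.4495, 0.3746, 0.1373]
tcp_rot: [0.676, 0.735, -0.036, 0.038]
contact_force: [-4.4, -2.2, 5.7]
opening: 0.278
finger_force: 24.7
```

Emit:
{"method": "move_arm", "body": {"moves": [[0.1, [0, 0, 0.0005], [0, 0, 0]], [0.1, [0, 0, 0], [0, 0, 0]], [0.1, [0, 0, 0], [0, 0, 0]], [0.1, [0, 0, 0], [0, 0, 0]], [0.1, [0, 0, 0], [0, 0, 0]], [0.1, [0, 0, 0], [0, 0, 0]], [0.1, [0, 0, 0], [0, 0, 0]], [0.1, [0, 0, 0], [0, 0, 0]], [0.1, [0, 0, 0], [0, 0, 0]], [0.1, [0, 0, 0], [0, 0, 0]]]}}

```text
time: 25.27
eef_pos: [0.4494, 0.3745, 0.1369]
tcp_rot: [0.676, 0.735, -0.036, 0.038]
contact_force: [-5.6, -2.1, 6.5]
opening: 0.275
finger_force: 24.6
```

Contact was made, with some sideways load. I'll relieve it before releasing.

Emit:
{"method": "move_arm", "body": {"moves": [[0.1, [0, 0, -0.0005], [0, 0, 0]], [0.1, [0, 0, -0.0005], [0, 0, 0]], [0.1, [0, 0, 0], [0, 0, 0]], [0.1, [0, 0, 0], [0, 0, 0]], [0.1, [0, 0, 0], [0, 0, 0]], [0.1, [0, 0, 0], [0, 0, 0]], [0.1, [0, 0, 0], [0, 0, 0]], [0.1, [0, 0, 0], [0, 0, 0]], [0.1, [0, 0, 0], [0, 0, 0]], [0.1, [0, 0, 0], [0, 0, 0]]]}}

```text
time: 26.1
eef_pos: [0.4493, 0.3745, 0.1371]
tcp_rot: [0.676, 0.735, -0.036, 0.038]
contact_force: [-3.3, -2.8, 4.6]
opening: 0.276
finger_force: 24.7
```

```bash
python3 -c "
from h import *
s=get_state();print(s['eef_pos'],s['contact_force'],s['wrist_torque'])
a=read_camera('wrist')[130:280,180:380,::-1];b=read_camera('top')[200:240,140:240,::-1]
o=np.zeros((600,800,3),np.uint8);o[:300,:400]=cv2.resize(a,None,fx=2,fy=2,interpolation=2);o[300:]=cv2.resize(b,(800,300),interpolation=2)[:300];cv2.imwrite('pics/c7.png',o)"
```

```text
[0.44932159 0.37447461 0.13705517] [-3.30149028 -2.82942376  4.63958113] [-0.19382579  0.17881269 -0.12310285]
```

View pics/c7.png

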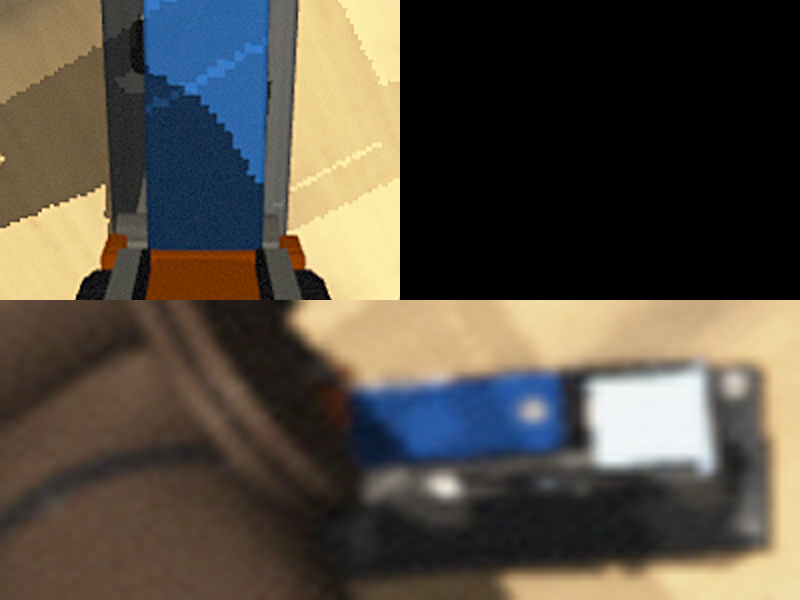

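The rider straddles the bar centrally (bar 147–268, legs 113 and 292), and the rear end is unchanged. I'll raise slightly more until the load vanishes.

Emit:
{"method": "move_arm", "body": {"moves": [[0.1, [0, 0, -0.0005], [0, 0, 0]], [0.1, [0, 0, -0.0003], [0, 0, 0]], [0.1, [0, 0, 0], [0, 0, 0]], [0.1, [0, 0, 0], [0, 0, 0]], [0.1, [0, 0, 0], [0, 0, 0]], [0.1, [0, 0, 0], [0, 0, 0]], [0.1, [0, 0, 0], [0, 0, 0]], [0.1, [0, 0, 0], [0, 0, 0]], [0.1, [0, 0, 0], [0, 0, 0]], [0.1, [0, 0, 0], [0, 0, 0]]]}}

```text
time: 27.03
eef_pos: [0.4492, 0.3744, 0.1374]
tcp_rot: [0.676, 0.735, -0.037, 0.038]
contact_force: [-3.1, -2.4, 0.8]
opening: 0.278
finger_force: 25.0
```

Emit:
{"method": "move_arm", "body": {"moves": [[0.1, [0, 0, -0.0005], [0, 0, 0]], [0.1, [0, 0, -0.0005], [0, 0, 0]], [0.1, [0, 0, 0], [0, 0, 0]], [0.1, [0, 0, 0], [0, 0, 0]], [0.1, [0, 0, 0], [0, 0, 0]], [0.1, [0, 0, 0], [0, 0, 0]], [0.1, [0, 0, 0], [0, 0, 0]], [0.1, [0, 0, 0], [0, 0, 0]], [0.1, [0, 0, 0], [0, 0, 0]], [0.1, [0, 0, 0], [0, 0, 0]]]}}

```text
time: 27.87
eef_pos: [0.4496, 0.3747, 0.1387]
tcp_rot: [0.676, 0.735, -0.036, 0.038]
contact_force: [-1.2, -0.7, -0.1]
opening: 0.276
finger_force: 25.0
```

Emit:
{"method": "move_arm", "body": {"moves": [[0.1, [0, 0, 0.0005], [0, 0, 0]], [0.1, [0, 0, 0.0004], [0, 0, 0]], [0.1, [0, 0, 0], [0, 0, 0]], [0.1, [0, 0, 0], [0, 0, 0]], [0.3, [0, 0, 0], [0, 0, 0]], [0.33, [0, 0, 0], [0, 0, 0]], [0.36, [0, 0, 0], [0, 0, 0]], [0.4, [0, 0, 0], [0, 0, 0]], [0.45, [0, 0, 0], [0, 0, 0]], [0.5, [0, 0, 0], [0, 0, 0]]]}}

```text
time: 28.7
eef_pos: [0.447, 0.3729, 0.1371]
tcp_rot: [0.677, 0.734, -0.04, 0.037]
contact_force: [-10.7, -7.9, 8.2]
opening: 0.5
finger_force: 0.0
```

Emit:
{"method": "move_arm", "body": {"moves": [[0.5, [0, 0, 0], [0, 0, 0]], [0.5, [0, 0, -0.003], [0, 0, 0]], [0.5, [0, 0, -0.01], [0, 0, 0]], [0.5, [0, 0, -0.02], [0, 0, 0]], [0.5, [0, 0, -0.03], [0, 0, 0]], [0.5, [0, 0, -0.03], [0, 0, 0]], [0.5, [-0.03, 0, -0.02], [0, 0.05, 0]], [0.5, [-0.03, 0, 0], [0, 0.055, 0]], [0.5, [-0.02, 0, 0], [0, 0, 0]], [0.5, [0, 0, 0], [0, 0, 0]]]}}

```text
time: 29.53
eef_pos: [0.4567, 0.3043, 0.2566]
tcp_rot: [0.678, 0.735, 0.001, 0.0]
contact_force: [0.7, 1.1, 0.5]
opening: 0.5
finger_force: 0.0
```

```bash
python3 -c "
from h import *
s=get_state();print(s['eef_pos'],s['time'],s['contact_force'])
im=read_camera('wrist')[:,:,::-1];crop(im,140,0,260,200,3,'pics/c8.png')
n=np.array([-.082,.9966,0]);e=np.array([.4497,.3735,0])
print(px('wrist',[e+[0,0,.128],e+n*.0035+[0,0,.160]],s))"
```

```text
[0.45671342 0.30426448 0.25660176] 29.5333 [0.68719659 1.13166623 0.47337708]
[[278.063068   115.4690018 ]
 [277.69631372 110.14338175]]
```

View pics/c8.png

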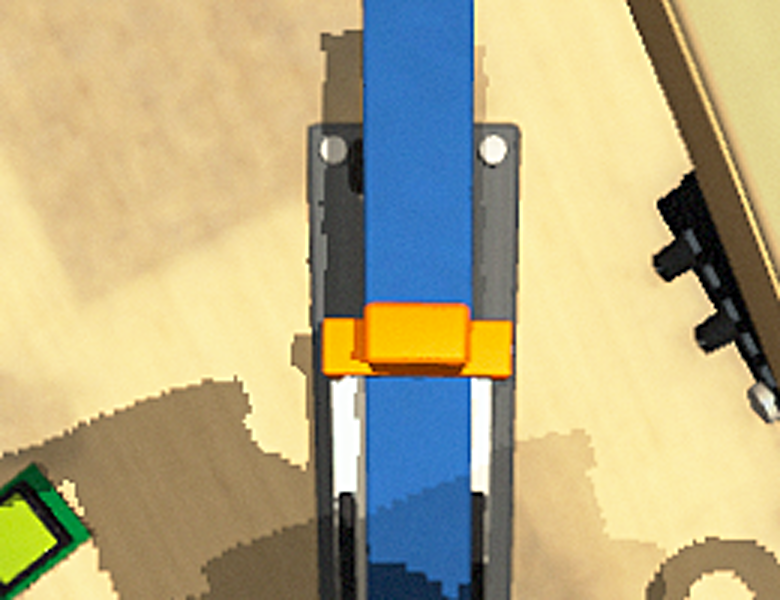

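The rider sits astride the bar (roof rows 318–376, columns 323–513), with the guide ends at y ≈ 492. Next I'll verify the seat offset and the bar tilt.

```bash
python3 -c "
from h import *
s=get_state()
f=lambda x,y:(140+(x+.5)/3-.5,(y+.5)/3-.5)
n=np.array([-.082,.9966,0])
r=at('wrist',f(418,347),.132,s);g=at('wrist',f(418,492),.114,s);e=at('wrist',f(418,100),.0,s)
print('roof',r,'guide end',g,'roof rel edge',(r-g)@n-.038, 'rear of bar/tilt:')
for y,a,b in((2,362.5,474),(290,364.5,472.5),(400,366,472),(540,368.5,471)):
  hs=np.linspace(.1,.16,121);d=[np.linalg.norm(at('wrist',f(a,y),h,s)-at('wrist',f(b,y),h,s)) for h in hs];h=np.interp(-.028,-np.array(d),hs);print(y,h,at('wrist',f(417,y),h,s)[1])
"
```

```text
roof [0.44985972 0.37516128 0.132     ] guide end [0.45286336 0.336182   0.114     ] roof rel edge 0.0010930483284917608 rear of bar/tilt:
2 0.11558996902933531 0.4600574708771057
290 0.12072116267675408 0.389523433630895
400 0.12208128897134297 0.361568010533695
540 0.12209330187971938 0.3241688601580566
```

Emit:
{"method": "move_arm", "body": {"moves": [[0.5, [-0.03, 0, 0], [0, 0, 0]], [0.5, [-0.03, 0, 0], [0, 0, 0]], [0.5, [-0.03, 0, 0.02], [0, 0, 0]], [0.5, [-0.01, 0, 0.02], [0, 0, 0]], [0.5, [0, 0, 0.02], [0, 0, 0]], [0.5, [0, 0, 0], [0, 0, 0]], [0.5, [0, 0, 0], [0, 0, 0]], [0.5, [0, 0, 0], [0, 0, 0]], [0.5, [0, 0, 0], [0, 0, 0]], [0.5, [0, 0, 0], [0, 0, 0]]]}}

```text
time: 30.42
eef_pos: [0.4644, 0.2081, 0.1965]
tcp_rot: [0.677, 0.736, 0.0, -0.0]
contact_force: [0.9, 0.1, -0.1]
opening: 0.5
finger_force: 0.0
```

```bash
python3 -c "
from h import *
tilt()"
```

```text
t 30.42 eef [0.4644 0.2081 0.1965] F [ 0.9  0.1 -0.1] blue end row 99
[ 0.4575  0.2863  0.1397 50.0988]
[ 0.4548  0.3193  0.1319 49.8671]
```

The seat is about 1 mm from the edge. I'll check the bar tilt again from close behind.

Emit:
{"method": "move_arm", "body": {"moves": [[0, [0, 0, 0], [0, 0, 0]], [0, [0, 0, 0], [0, 0, 0]], [0, [0.01, -0.003, 0], [0, 0, 0]], [0, [0.02, -0.003, 0.01], [0, 0, 0]], [0, [0.02, 0, 0.02], [0, 0, 0]], [0, [0.005, 0, 0.025], [0, 0, 0]], [0, [0, 0, 0.012], [0, 0, 0]], [0, [0, 0, 0], [0, 0, 0]], [0, [0, 0, 0], [0, 0, 0]], [0, [0, 0, 0], [0, 0, 0]]]}}

```text
time: 31.3
eef_pos: [0.4536, 0.2615, 0.1291]
tcp_rot: [0.677, 0.736, 0.0, -0.0]
contact_force: [1.0, 0.3, 0.5]
opening: 0.002
finger_force: 0.0
```

```bash
python3 -c "
from h import *
tilt('pics/w9.png')
def be(im,ox):
  i=im.astype(int);m=(i[:,:,0]>i[:,:,2]*1.8)&(i[:,:,0]>i[:,:,1]*1.25)&(i[:,:,0]>60);c=np.nonzero(m.sum(0)>5)[0];return c.max()+ox
c2=cv2.resize(cv2.imread('pics/c2.png'),(110,55),interpolation=cv2.INTER_AREA)
t=read_camera('top')[:,:,::-1]
print(be(c2,150),be(t[195:250,150:260],150))"
```

```text
t 31.3 eef [0.4536 0.2615 0.1291] F [1.  0.3 0.5] blue end row 211
[ 0.457   0.2934  0.1362 68.0147]
[ 0.455   0.3174  0.1316 68.8778]
[ 0.4531  0.3409  0.1277 69.741 ]
210 173
```

Emit:
{"method": "move_arm", "body": {"moves": [[0, [-0.02, 0, 0], [0, 0, 0]], [0, [-0.02, 0, -0.03], [0, 0, 0]], [0, [0, 0, -0.04], [0, 0, 0]], [0, [0, 0, -0.03], [0, 0, 0]], [0, [0, 0, 0], [0, 0, 0]], [0, [0, 0, 0], [0, 0, 0]], [0, [0, 0, 0], [0, 0, 0]], [0, [0, 0, 0], [0, 0, 0]], [0, [0, 0, 0], [0, 0, 0]], [0, [0, 0, 0], [0, 0, 0]]]}}

```text
time: 32.23
eef_pos: [0.4556, 0.2215, 0.2264]
tcp_rot: [0.677, 0.736, -0.002, -0.002]
contact_force: [-0.3, -1.1, 0.0]
opening: 0.008
finger_force: 0.0
```

```bash
python3 -c "
from plant import *
print(sign_off())"
```

```text
the job is handed in; nothing more can be done
None
```

I handed the job in at 32 s with no verdict returned: the bar is tipped about 0.1 rad, the rider sits astride it about 1 mm from the edge, and the arm is clear; pad force wasn't measured, the tool met about 16 N of outside force at release, and I viewed 12 pictures, over the limit of 10.

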